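# Open the sample well of a seed moisture meter

### The job

Open the sample well of the seed moisture meter on the lab bench: press the orange snap tab all the way down until it is flush, then use the fingertips to push the blue cover along its rails, over the pressed tab, until it is completely off its seat, out of both rails, and leave it lying flat on the meter's top. Only press and push: do not pinch, lift or tip the cover or drop it off the meter, and leave everything else standing where it is.

Things in the scene. Friction and masses are not known exactly. Their poses are not given: they have to be found in the camera images.
- meter: Seed moisture meter: fixed low box, grey sides, flat white top, 170 (x) by 270 (y) by 60 mm high, turned up to 0.5 rad. Origin: centre of its underside; z up. The cover slides along its +y. Seat centre: x -20, y -45 mm. Behind it two 8 mm high corner stops leave an 83 mm gap at y -92, and the top is free back to y -135. A display and a steel cup are on the strip x +45 to +85.
- well (a point): Centre of the mouth of the round sample well (64 mm wide, 15 mm deep) under the seated cover, on the meter's white top, 60 mm above the bench: the centre of the seat. Axes as the meter's.
- rail_end (a point): Midway between the +y ends of the two grey rails, on the white top, 45 mm from the well along the meter's +y. Rails: 12 mm high, 90 mm long (from here back along -y), inner faces 51.5 mm either side of the slide line; lips over the cover's flanges reach in to 43 mm either side, 8.5 to 12 mm above the white top. The white top goes on level beyond.
- end_stop (a point): Foot of the 12 mm high grey bar across the end of the white top, on its -y face: the cover can slide no farther than this (122 mm in all). Touching it is fine.
- cover: Blue loose cover, 80 to 170 g, 100 (x) by 90 (y, its slide) by 20 mm, with a white cross ridge 12 mm high on top. Origin: centre of its underside; axes as the meter's. Upper part 76 mm wide; side flanges 12 wide, 7 high under the rail lips, 1.5 mm play. Seated, its origin is at the well. Slides along meter +y at under 3 N; off its seat when moved 90 mm. Its middle clears the top by 3 mm.
- cover_back (a point): Middle of the cover's back (-y) edge, an upright face 76 mm wide, 10 mm above the cover's underside (the face runs from 3 to 20 mm): the place to push, towards the meter's +y.
- snap_tab (a joint): How far the orange snap tab is pressed down, in m: from 0 (standing 10 mm above the meter's top, blocking the cover) to 0.010 (flush, cover free). It may start up to 1 mm down. It takes about 5 N and stays where it is pushed. Fully in means more than 0.008.
- tab_top (a point): Centre of the orange tab's flat top, 44 mm (meter x) by 30 mm (meter y), just in front (+y) of the seated cover with a 3 mm gap; it moves with the tab, straight down when pressed.
- bean_bowl: White enamel bowl with red rim, beans in it, 136 mm wide, 55 mm high; leave alone. Origin: centre of its underside.
- bean_plate: White enamel plate with blue rim, green beans on it, 160 mm wide, 26 mm high; leave alone. Origin: centre of its underside.
- petri_dish: Clear dish, 90 mm wide, 16 mm high; leave alone. Origin: centre of its underside.
- glue: White glue bottle with blue nozzle, 40 mm wide, 110 mm high; leave alone. Origin: centre of its underside.
- dropper: Small white bottle, 32 mm wide, 72 mm high; leave alone. Origin: centre of its underside.
- cup: Small steel measuring cup, 32 mm wide, 32 mm high, standing on the meter's top beside the rail; leave alone. Origin: centre of its underside.
- case: Flat red tweezers case, 45 by 150 by 14 mm; leave alone. Origin: centre of its underside.
Things that resemble listed ones, but are neither listed nor needed, are in the scene too. Of the things like the cover, leave any that is pink or turquoise; of the rest the larger one is meant.

How it is judged:
On the way, in this order (a step that is already met when the one before it is completed fails the run):
1. the snap tab is pressed fully in while the cover is still on its seat (value of joint snap_tab above 0.008 m and y of cover in the frame of meter below -0.035 m), for 0.1 s.
2. the cover is pushed off its seat along the meter's top (y of cover in the frame of meter above 0.04 m and value of joint snap_tab above 0.008 m), for 0.1 s.
At the end, for the whole second after the job is handed in: The tab is pressed in by more than 8 mm, the cover has moved at least 85 mm along the meter from its seat and lies flat (within 3 mm and 0.05 rad) and at rest on the meter's top (all of step 2 and z of cover in the frame of meter between 0.057 and 0.063 m and angle between cover's own z axis and vertical below 0.05 rad and linear speed of cover below 0.01 m/s); the robot touches nothing.
It fails at once if the cover is lifted more than 8 mm off the meter's top (z of cover in the frame of meter above 0.068 m).
It fails at once if the cover is tipped (angle between cover's own z axis and vertical above 0.2 rad).
It fails at once if the cover falls off the meter (z of cover in the frame of meter below 0.045 m).
It fails at once if another thing is moved by more than 15 mm (distance of any of bean_bowl, bean_plate, petri_dish, glue, dropper, cup, case from where it was at the start of the episode above 0.015 m).
It fails at once if another thing is tipped (angle between any of bean_bowl, bean_plate, petri_dish, glue, dropper, cup, case's own z axis and vertical above 0.35 rad).
It also fails if it takes over 35 s, if anything falls off the work surface, if the arm or the gripper's body presses on something with over 40 N, if the wrist force passes 120 N, or if a joint passes its speed limit or range.

### The arm

A 6-joint arm with a two-finger parallel gripper is mounted at the origin on the work surface. World frame = base frame: x ahead of the robot, y to its left, z up, the work surface at z = 0. Lengths are in m, angles in rad, forces in N, time in s.
With the tool pointing down it reaches from about 0.35 to 0.775 m from the base axis. Payload 7.3 kg.
Tool frame: the origin (TCP) lies on the centre line of the jaws, within the pads' length; the fingertips stand 17 mm ahead of it and the grasp point (between the pads) lies 2 mm behind it (robot.tcp_to_tips is the distance from the TCP to the fingertips, in m); z points along the fingers, y is the line along which they close (so a half turn about z gives the same grasp; the last joint's range is limited). The gripper opens to 92 mm and grips with 3 to 60 N. Pads are 19 mm wide; open, the fingers measure 130 mm over their backs; the gripper's body (75 mm by 190 mm) begins 47 mm behind the grasp point.
Start: joints at [-0.146, 0.342, 1.524, -0, 1.275, -0.146], TCP at [0.525, 0, 0.244] pointing down, gripper open.
Joint ranges: [-2.53, 2.53], [-0.77, 2.02], [0.04, 2.7], [-1, 4.14], [0.28, 2.66], [-3.11, 3.11]. Speed limits (rad/s): [2.57, 2.57, 3.14, 3.14, 3.14, 3.14].

### API

Orientations are given as [roll, pitch, yaw] about the fixed x, y, z axes, in that order (R = Rz(yaw) Ry(pitch) Rx(roll)).
In Python, from cell import robot gives the robot as it stands. The module is installed in compiled form; this text tells all that it offers.
- The arm moves only by the tool carry_out, never from a script. Its argument "commands" is a list of rows, each a list of 3 entries, a list of its own where there are three numbers: the shift along the tool's x, y, z in m, then the turn about the tool's z in rad, then the opening, from 0 (shut) to 1 (fully open). In form: [[[dx, dy, dz], yaw, claw], ...]. A call has 1 to 20 rows; each row shifts and turns the commanded pose from where the row before left it, along the tool's axes as they then stand; what a row does not reach is not made up. A row lasts 1/8 s, in which the tool goes at most 62.5 mm and 10.7 degrees, less where a joint would pass 70% of its speed; a pose out of reach is approached as far as the arm can. A call is refused whole if a number of a shift passes 0.0625 or a number of a turn 0.188, either way. A call with a gripper value outside its range is refused whole. The fingers move at their own pace and stop on an object; "newtons" is the grip in N (left out, the last holds). Time passes only in rows, so rows that do not move let the fingers close. It gives the time, the measured TCP pose, the force, the opening and the grip force at its end, in the units of the state.
- robot.observe(): the state, without advancing time (a new reading comes with each control period).
- robot.read_camera(name): name is "scene" or "side" or "wrist"; returns a dict with "pixels" (384x512x3 uint8, red, green, blue), "fx", "fy", "cx", "cy" (pixels), "k1" (the pictures are not rectified: a ray, as slopes to the right and down, at radius r is drawn at 1 + k1 r^2 times it, then the intrinsics apply), "view" (4x4, takes a point from world to camera coordinates); the wrist camera has in their place "T_tool_cam" (4x4, takes a point from camera to tool coordinates, whose origin is the TCP and whose axes are the flange's). Camera axes: x right, y up, looking along -z (the intrinsics and any distortion apply to the point x, -y, -z); pixel columns grow to the right and rows downward; lengths in m; the calibration is good to about 2 mm. A picture is of the moment at which its call begins: read the wrist's pose just before it. There is no depth.
- robot.hand_in(): hands the job in; it is judged then, once.
Trained networks look in a picture, given as the dict that the camera call returned (one of the last four; its "shot" number tells which), for a name from the list of things; names that differ only in an ending like _2 or _b are one class to them, and where a whole thing is asked for, a point or a joint stands for the part that bears it (a point fixed in the world has none). Each returns a list of dicts, best first, with "p" (0 to 1); they miss things now and then, are a little off and sometimes report something else, mostly with a low value. They report only what shows in the picture. A call takes as long as a camera call. They do not tell look-alikes from the thing itself.
- robot.find_in(picture, name): "at" ([column, row] in pixels, amid what is visible of it).
- robot.tip_of(picture, name): "at" ([column, row] in pixels: a listed point, or the origin of a listed thing).
The state is a dict: "time": time; "qpos": joint angles; "qvel": joint speeds; "joint_efforts": joint torques, N m; "tool_pos": TCP position; "tool_rot": TCP orientation; "contact_force": force on the tool from outside, world axes, zero at the start; "torque": the same for the moment, N m; "opening": finger opening in m; "grip_force": force on a finger pad.
Only numpy, scipy, OpenCV 4.12 (cv2) and the standard library are available. Lean on these libraries where they do the work, as an engineer would, in place of code of your own. Each camera call takes 0.05 s, during which the arm holds its last target. There are 200 camera calls.

## Working session

There is one attempt and no reset: what is moved stays moved. The work goes in short steps, Python scripts to look and compute and a tool call to move; the robot and the scene stay as the last step left them, time stands still between calls to the robot, and variables do not carry over. Pictures are saved under pics/ and viewed, at most 10 in all, crops included, and the job is handed in when it is done.

Besides the shell and the picture viewer there is one more tool, called after "Request:" by a JSON object that holds its "api" and its "payload". carry_out: Moves the arm, as the interface text tells. Its arguments: {"type":"object","properties":{"commands":{"type":"array"},"newtons":{"type":"number"}},"required":["commands"]}

```bash
mkdir -p pics; cat > h.py <<'E'
import numpy as np, cv2
from cell import robot
from scipy.spatial.transform import Rotation as R
def ray(p,uv,st=None):
    K=np.array([[p['fx'],0,p['cx']],[0,p['fy'],p['cy']],[0,0,1]])
    d=np.array([(uv[0]-p['cx'])/p['fx'],(uv[1]-p['cy'])/p['fy']]);s=d.copy()
    for _ in range(20): s=d/(1+p['k1']*(s@s))
    c=np.array([s[0],-s[1],-1.])
    if 'view' in p: M=np.linalg.inv(np.array(p['view']))
    else:
        T=np.eye(4);T[:3,:3]=R.from_euler('xyz',st['tool_rot']).as_matrix();T[:3,3]=st['tool_pos'];M=T@np.array(p['T_tool_cam'])
    return M[:3,3],M[:3,:3]@c
def onz(p,uv,z,st=None):
    o,d=ray(p,uv,st);return o+d*(z-o[2])/d[2]
def save(p,n): cv2.imwrite('pics/'+n,p['pixels'][:,:,::-1])
Z=dict(well=.06,rail_end=.06,end_stop=.06,cover=.06,cover_back=.07,tab_top=.07,meter=0,cup=.06)
E
python3 - <<'E'
from h import *
np.set_printoptions(precision=4,suppress=True)
ims=[]
for c in ('scene','side','wrist'):
    st=robot.observe();p=robot.read_camera(c);save(p,c+'0.png')
    for n in Z:
        for r in robot.tip_of(p,n)[:3]: print(c,n,round(r['p'],2),np.round(r['at']),onz(p,r['at'],Z[n],st)[:2])
print(robot.observe())
a=[cv2.imread(f'pics/{c}0.png') for c in('scene','side','wrist')]
cv2.imwrite('pics/all.png',cv2.resize(np.vstack([np.hstack(a[:2]),np.hstack([a[2],a[2]*0])]),(800,600)))
E
```

```text
scene well 0.64 [209. 226.] [ 0.5511 -0.1971]
scene rail_end 0.61 [223. 216.] [ 0.5347 -0.1452]
scene end_stop 0.7 [239. 192.] [ 0.4708 -0.0509]
scene end_stop 0.34 [210. 224.] [ 0.547  -0.1905]
scene end_stop 0.17 [199. 235.] [ 0.5649 -0.2348]
scene cover 0.87 [164. 196.] [ 0.3669 -0.2436]
scene cover 0.86 [ 86. 251.] [ 0.4614 -0.4981]
scene cover 0.84 [213. 225.] [ 0.5509 -0.186 ]
scene cover_back 0.87 [203. 234.] [ 0.5782 -0.23  ]
scene cover_back 0.83 [ 78. 260.] [ 0.4919 -0.523 ]
scene cover_back 0.8 [122. 231.] [ 0.453  -0.4001]
scene tab_top 0.55 [222. 211.] [ 0.5265 -0.1408]
scene meter 0.79 [229. 236.] [ 0.5592 -0.143 ]
scene cup 0.52 [230. 249.] [ 0.6511 -0.1932]
scene cup 0.5 [150. 286.] [ 0.6514 -0.4067]
side well 0.64 [294. 218.] [ 0.5566 -0.1962]
side rail_end 0.71 [281. 212.] [ 0.5444 -0.1521]
side end_stop 0.86 [249. 200.] [ 0.4963 -0.0503]
side end_stop 0.72 [230. 238.] [ 0.3604 -0.1628]
side cover 0.97 [269. 301.] [ 0.3259 -0.39  ]
side cover 0.96 [222. 275.] [ 0.2749 -0.2634]
side cover 0.92 [316. 337.] [ 0.3522 -0.5211]
side cover_back 0.94 [335. 336.] [ 0.3834 -0
[... 460 characters left out ...]
[277. 304.] [ 0.5534 -0.1941]
wrist tab_top 0.57 [263. 276.] [ 0.5321 -0.14  ]
wrist meter 0.84 [277. 254.] [ 0.5565 -0.1457]
wrist meter 0.43 [270. 286.] [ 0.5458 -0.2069]
wrist cup 0.69 [342. 300.] [ 0.6477 -0.1873]
{'time': 1.35, 'qpos': array([-0.146 ,  0.342 ,  1.5241, -0.    ,  1.2754, -0.146 ]), 'qvel': array([ 0.0001,  0.0009,  0.0005, -0.0017, -0.0008, -0.002 ]), 'joint_efforts': array([ -0.0006, -43.1143, -24.4469,   0.0718,   0.0486,   0.    ]), 'tool_pos': array([0.525 , 0.    , 0.2437]), 'tool_rot': array([3.1415, 0.    , 1.5708]), 'contact_force': array([-0.0429,  0.1912, -0.0306]), 'torque': array([-0.0397,  0.0352, -0.0604]), 'grip_force': 0.0, 'opening': 0.09200071290550108}
```

View pics/all.png

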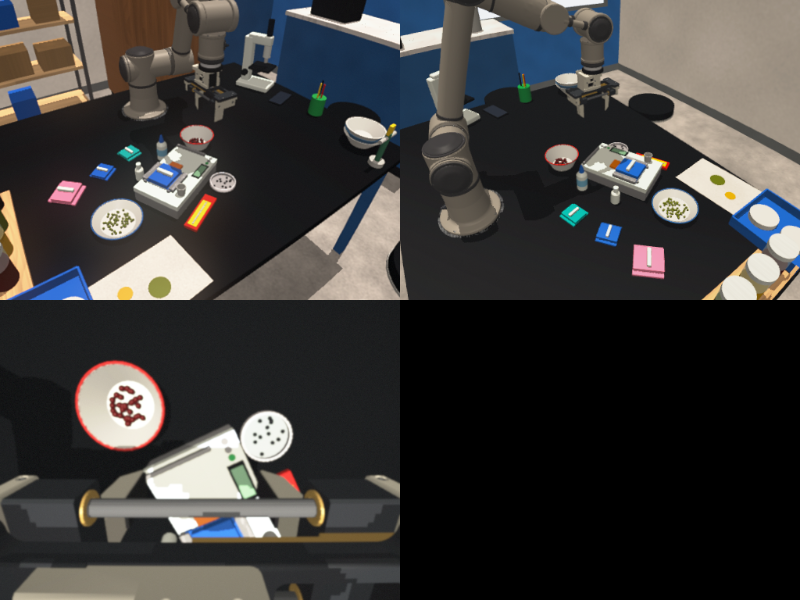

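The meter lies at about (0.556, -0.146), yaw about +0.43. The large blue cover with its orange tab sits on it, and the small blue one on the bench is a decoy. I'll move over the meter, shut the fingers and look again.

Request:
{"api": "carry_out", "payload": {"commands": [[[-0.05,0.01,0],0,0.2],[[-0.05,0.01,0],0,0],[[-0.06,0.01,0],0,0],[[0,0,0],-0.14,0],[[0,0,0],-0.14,0],[[0,0,0],-0.15,0],[[0,0,0],0,0],[[0,0,0],0,0]], "newtons": 20}}

```text
time: 2.35
tool_pos: [0.555, -0.1599, 0.2437]
tool_rot: [3.142, 0.0, 1.998]
contact_force: [0.9, -0.4, -0.8]
opening: 0.0163
grip_force: 0.0
```

```bash
python3 - <<'E'
from h import *
np.set_printoptions(precision=4,suppress=True)
st=robot.observe();p=robot.read_camera('wrist');save(p,'w1.png')
for n in Z:
    for r in robot.tip_of(p,n)[:2]: print(n,round(r['p'],2),np.round(r['at']),onz(p,r['at'],Z[n],st)[:2])
print(st['tool_pos'],st['tool_rot'],st['opening'],st['time'])
E
```

```text
rail_end 0.61 [246. 165.] [ 0.5368 -0.1551]
rail_end 0.58 [246. 200.] [ 0.5557 -0.1968]
end_stop 0.92 [244.  63.] [ 0.4874 -0.0501]
cover 0.92 [246. 199.] [ 0.555  -0.1958]
cover 0.89 [ 94. 298.] [ 0.4145 -0.4268]
cover_back 0.93 [ 96. 242.] [ 0.3989 -0.329 ]
cover_back 0.77 [246. 239.] [ 0.5755 -0.2422]
tab_top 0.79 [247. 156.] [ 0.5335 -0.1428]
meter 0.77 [263. 157.] [ 0.5576 -0.1462]
meter 0.38 [351. 203.] [ 0.7092 -0.1547]
cup 0.55 [261. 157.] [ 0.5495 -0.1378]
cup 0.49 [313. 225.] [ 0.6498 -0.1917]
[ 0.555  -0.1599  0.2437] [3.1415 0.     1.9981] 0.01632904474848557 2.35
```

View pics/w1.png

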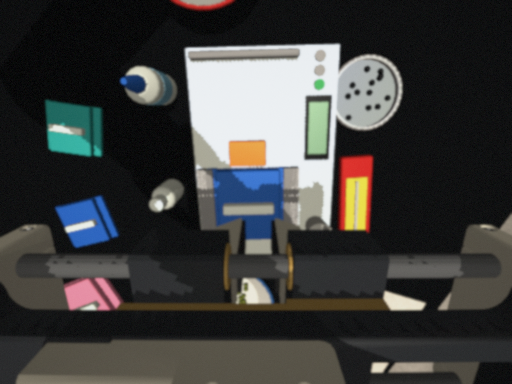

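The picture shows the orange tab at (247,153), the cover at (248,195), the end bar at (244,54), and the rails clear. I'll measure the orange tab and the bar by colour.

```bash
python3 - <<'E'
from h import *
np.set_printoptions(precision=4,suppress=True)
st=robot.observe();p=robot.read_camera('wrist')
h=cv2.cvtColor(p['pixels'],cv2.COLOR_RGB2HSV)
def fit(m,z,n):
    c=max(cv2.findContours(m,cv2.RETR_EXTERNAL,cv2.CHAIN_APPROX_NONE)[0],key=cv2.contourArea)[:,0]
    w=np.array([onz(p,q,z,st)[:2] for q in c]);(ce,sz,a)=cv2.minAreaRect((w*1000).astype(np.float32))
    print(n,c.min(0),c.max(0),ce,sz,a)
m=cv2.inRange(h,(8,150,120),(22,255,255));m[:120]=0;m[185:]=0;m[:,:200]=0;m[:,300:]=0
fit(m,.069,'tab')
w=cv2.inRange(h,(0,0,150),(179,60,255));w[235:]=0;w[:,:180]=0
w=np.where(np.arange(512)[None]<345,w,0).astype(np.uint8)
# meter left edge: first bright pixel per row, right edge last
for side in (0,1):
    pts=[]
    for r in range(66,160,4):
        x=np.where(w[r,180:345])[0]+180
        pts.append(onz(p,(x[0] if side==0 else x[-1],r),.06,st)[:2])
    vx,vy,x0,y0=cv2.fitLine(np.array(pts,np.float32),cv2.DIST_HUBER,0,.001,.001).ravel()
    print(side,np.arctan2(-vx*np.sign(vy),abs(vy)),x0,y0)
pc=robot.read_camera('wrist')
for n in('end_stop','cover','cover_back','tab_top','well'):
    for r in robot.tip_of(pc,n)[:2]: print(n,round(r['p'],2),onz(pc,r['at'],Z[n],st)[:2])
E
```

```text
tab [230 141] [264 164] (531.3937377929688, -139.09446716308594) (40.27566146850586, 27.374074935913086) 25.032785415649414
0 0.4717209 0.4558313 -0.13039254
1 0.35511228 0.60858047 -0.0471208
end_stop 0.77 [ 0.4873 -0.051 ]
cover 0.94 [ 0.3339 -0.195 ]
cover 0.67 [ 0.4095 -0.4248]
cover_back 0.86 [ 0.3945 -0.3334]
cover_back 0.74 [ 0.3413 -0.2262]
tab_top 0.95 [ 0.5332 -0.1395]
```

Request:
{"api": "carry_out", "payload": {"commands": [[[0.029,-0.014,0.03],0,0],[[0,0,0.05],0,0],[[0,0,0.05],0,0],[[0,0,0.015],0,0],[[0,0,0],0,0],[[0,0,0],0,0]]}}

```text
time: 3.9
tool_pos: [0.5315, -0.14, 0.1006]
tool_rot: [3.139, 0.003, 2.001]
contact_force: [0.5, 0.6, 0.2]
opening: 0.0001
grip_force: 0.0
```

```bash
python3 - <<'E'
from h import *
ps=[robot.read_camera(c) for c in('wrist','side','scene')]
save(ps[0],'w2.png')
a=[cv2.resize(ps[1]['pixels'][160:260,230:363,::-1],(400,300)),cv2.resize(ps[2]['pixels'][160:260,160:293,::-1],(400,300))]
cv2.imwrite('pics/a2.png',np.vstack([np.hstack(a),cv2.resize(ps[0]['pixels'][:300,:400,::-1],(800,300)) if 0 else np.hstack([cv2.resize(ps[0]['pixels'][:,:,::-1],(400,300)),a[0]*0])]))
E
```

```text
(no output)
```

View pics/a2.png

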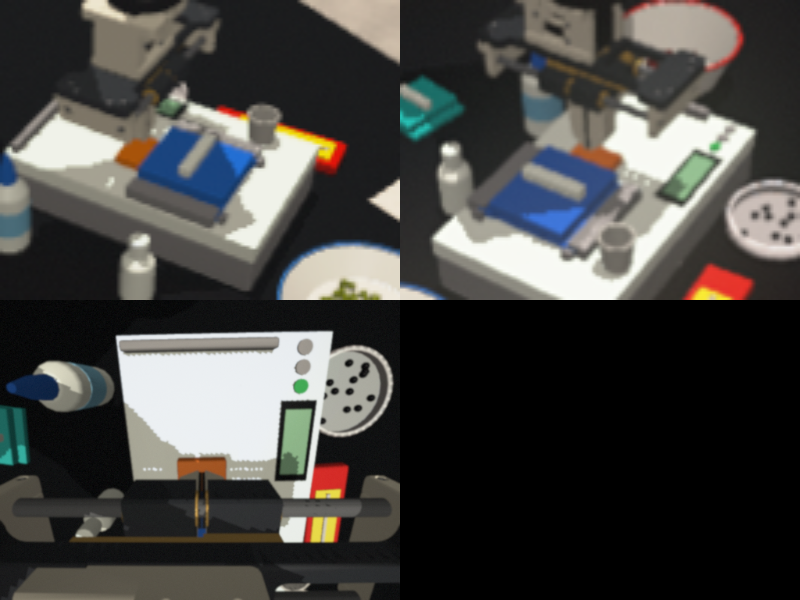

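The composite shows the shut fingers centred over the tab, clear of the cover and bottles. I'll press now.

Request:
{"api": "carry_out", "payload": {"commands": [[[0,0,0.008],0,0],[[0,0,0.006],0,0],[[0,0,0.004],0,0],[[0,0,0.003],0,0],[[0,0,0.0025],0,0],[[0,0,0.001],0,0],[[0,0,0],0,0],[[0,0,0],0,0]]}}

```text
time: 5.05
tool_pos: [0.5303, -0.1395, 0.0772]
tool_rot: [3.141, 0.001, 2.001]
contact_force: [-7.6, 1.8, 27.8]
opening: 0.0002
grip_force: 14.2
```

Request:
{"api": "carry_out", "payload": {"commands": [[[0,0,-0.02],0,0],[[0,0,-0.04],0,0],[[-0.045,0,0],0,0.22],[[-0.045,0,0],0,0.22],[[-0.045,0,0],0,0.22],[[0,0,0],0,0.22],[[0,0,0],0,0.22]]}}

```text
time: 5.92
tool_pos: [0.5858, -0.2614, 0.1333]
tool_rot: [-3.141, -0.002, 2.001]
contact_force: [0.3, 0.5, 0.7]
opening: 0.02
grip_force: 0.0
```

```bash
python3 - <<'E'
from h import *
st=robot.observe();print(st['tool_pos'],st['tool_rot'],st['opening'])
ps=[robot.read_camera(c) for c in('wrist','side','scene')]
for n in('tab_top','cover','cover_back','end_stop','rail_end'):
    for q in ps:
        for r in robot.tip_of(q,n)[:3]:
            w=onz(q,r['at'],.06 if n=='tab_top' else Z[n],st)[:2]
            if abs(w[0]-.53)<.09 and abs(w[1]+.15)<.12: print(n,round(r['p'],2),w.round(4))
a=[cv2.resize(ps[1]['pixels'][160:260,230:363,::-1],(400,300)),cv2.resize(ps[2]['pixels'][160:260,160:293,::-1],(400,300))]
cv2.imwrite('pics/a3.png',np.vstack([np.hstack(a),np.hstack([cv2.resize(ps[0]['pixels'][:,:,::-1],(400,300)),a[0]*0])]))
E
```

```text
[ 0.58579635 -0.26143755  0.13327966] [-3.14063202e+00 -2.02181713e-03  2.00053321e+00] 0.02002187750458818
cover 0.91 [ 0.5495 -0.1843]
cover_back 0.75 [ 0.5753 -0.2374]
cover_back 0.78 [ 0.5703 -0.2425]
cover_back 0.9 [ 0.5768 -0.2375]
end_stop 0.84 [ 0.4919 -0.0449]
end_stop 0.83 [ 0.4713 -0.0306]
rail_end 0.74 [ 0.5403 -0.1558]
rail_end 0.85 [ 0.5341 -0.1629]
rail_end 0.93 [ 0.53  -0.151]
rail_end 0.62 [ 0.5724 -0.2228]
```

View pics/a3.png

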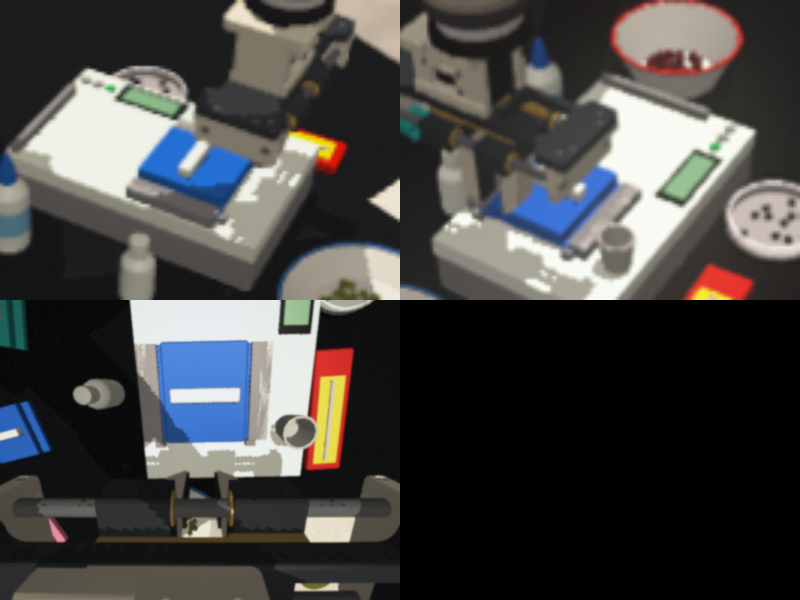

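The tab is down: no orange shows in front of the cover. The cover is still seated and the fingers are centred behind it. I'll lower them now.

Request:
{"api": "carry_out", "payload": {"commands": [[[0,0,0.025],0,0.22],[[0,0,0.02],0,0.22],[[0,0,0.004],0,0.22],[[0,0,0],0,0.22],[[0,0,0],0,0.22],[[0.005,0,0],0,0.22],[[0.005,0,0],0,0.22],[[0.005,0,0],0,0.22],[[0.005,0,0],0,0.22],[[0.005,0,0],0,0.22],[[0.005,0,0],0,0.22]]}}

```text
time: 8.2
tool_pos: [0.574, -0.235, 0.0855]
tool_rot: [3.141, 0.001, 2.001]
contact_force: [-0.7, -3.1, 2.3]
opening: 0.0202
grip_force: 1.2
```

Request:
{"api": "carry_out", "payload": {"commands": [[[0.006,0,0.001],0,0.22],[[0.006,0,0],0,0.22],[[0.006,0,0],0,0.22],[[0.006,0,0],0,0.22],[[0.006,0,0],0,0.22]]}}

```text
time: 8.82
tool_pos: [0.5613, -0.2071, 0.0842]
tool_rot: [-3.142, -0.0, 2.001]
contact_force: [0.5, -1.6, 0.5]
opening: 0.0202
grip_force: 0.5
```

```bash
python3 - <<'E'
from h import *
ps=[robot.read_camera(c) for c in('wrist','side','scene')]
a=[cv2.resize(ps[1]['pixels'][160:260,230:363,::-1],(400,300)),cv2.resize(ps[2]['pixels'][160:260,160:293,::-1],(400,300))]
cv2.imwrite('pics/a4.png',np.vstack([np.hstack(a),np.hstack([cv2.resize(ps[0]['pixels'][:,:,::-1],(400,300)),a[0]*0])]))
E
```

```text
(no output)
```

View pics/a4.png

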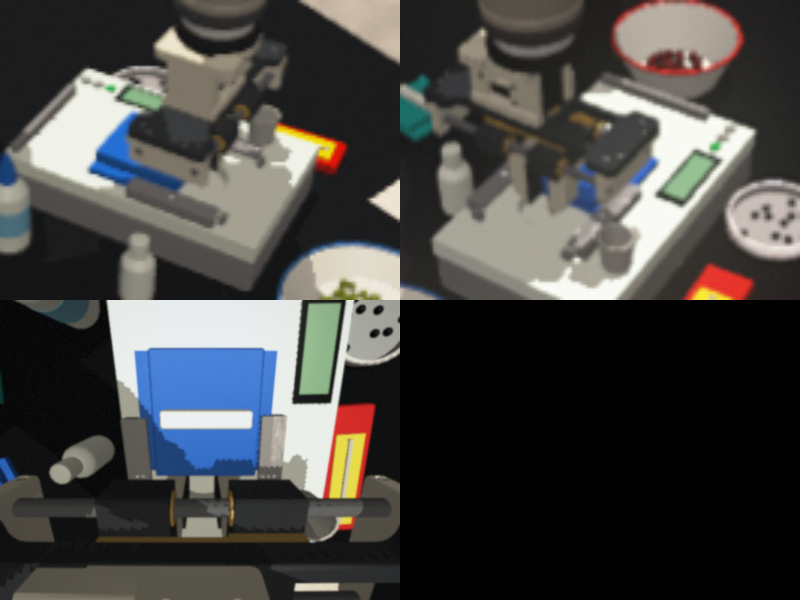

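The cover slides straight over the pressed tab and is about 43 mm along. I'll push on.

Request:
{"api": "carry_out", "payload": {"commands": [[[0.006,0,0],0,0.22],[[0.006,0,0],0,0.22],[[0.006,0,0],0,0.22],[[0.006,0,0],0,0.22],[[0.006,0,0],0,0.22],[[0.006,0,0],0,0.22],[[0.006,0,0],0,0.22],[[0.006,0,0],0,0.22],[[0.006,0,0],0,0.22],[[0.005,0,0],0,0.22],[[0.003,0,0],0,0.22],[[0,0,0],0,0.22]]}}

```text
time: 10.48
tool_pos: [0.5355, -0.151, 0.0843]
tool_rot: [3.142, -0.0, 2.001]
contact_force: [0.1, 0.9, -0.2]
opening: 0.02
grip_force: 0.0
```

```bash
python3 - <<'E'
from h import *
ps=[robot.read_camera(c) for c in('wrist','side','scene')]
a=[cv2.resize(ps[1]['pixels'][160:260,230:363,::-1],(400,300)),cv2.resize(ps[2]['pixels'][160:260,160:293,::-1],(400,300))]
cv2.imwrite('pics/a5.png',np.vstack([np.hstack(a),np.hstack([cv2.resize(ps[0]['pixels'][:,:,::-1],(400,300)),a[0]*0])]))
E
```

```text
(no output)
```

View pics/a5.png

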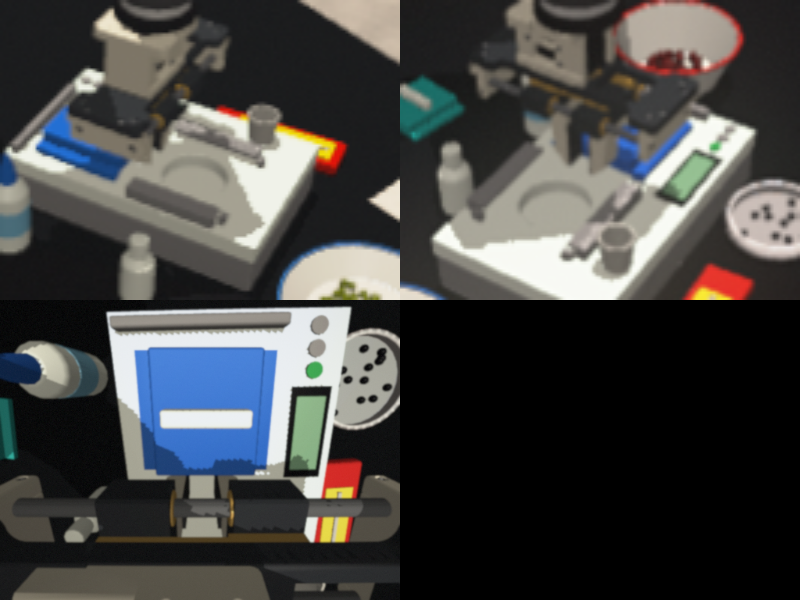

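The cover is out of both rails, about 104 mm along, flat and short of the bar. I'll back off and raise the tool.

Request:
{"api": "carry_out", "payload": {"commands": [[[-0.015,0,0],0,0.22],[[0,0,-0.01],0,0.22],[[0,0,-0.05],0,0.22],[[-0.03,0,-0.06],0,0.22],[[0,0,0],0,0.22],[[0,0,0],0,0.22],[[0,0,0],0,0.22]]}}

```text
time: 11.5
tool_pos: [0.5527, -0.1897, 0.1989]
tool_rot: [-3.14, -0.002, 2.001]
contact_force: [-0.1, 0.2, -0.9]
opening: 0.0201
grip_force: 0.0
```

```bash
python3 - <<'E'
from h import *
st=robot.observe();ps=[robot.read_camera(c) for c in('wrist','side','scene')]
for r in robot.tip_of(ps[0],'cover')[:3]: print(r['p'],onz(ps[0],r['at'],.06,st))
a=[cv2.resize(ps[1]['pixels'][160:260,230:363,::-1],(400,300)),cv2.resize(ps[2]['pixels'][160:260,160:293,::-1],(400,300))]
cv2.imwrite('pics/a6.png',np.vstack([np.hstack(a),np.hstack([cv2.resize(ps[0]['pixels'][:,:,::-1],(400,300)),a[0]*0])]))
E
```

```text
0.8 [ 0.41202035 -0.42408911  0.06      ]
0.59 [ 0.33804059 -0.19766914  0.06      ]
0.58 [ 0.51178943 -0.09952136  0.06      ]
```

View pics/a6.png

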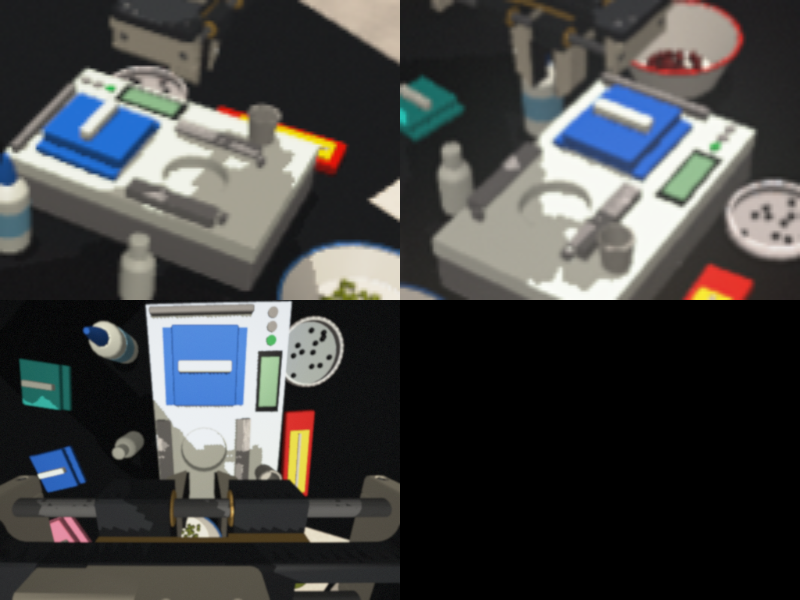

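The cover lies flat near the bar, about 105 mm from its seat. The well is open, the tool is clear and nothing else has moved.

```bash
python3 -c "from cell import robot; print(robot.hand_in())"
```

```text
the job is handed in; nothing more can be done
None
```

The sample well is open and the job is handed in: the tab is pressed in, and the cover lies flat on the meter's top, out of both rails and about 105 mm from its seat, with the robot clear and nothing else disturbed; the hand-in returned no verdict.

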